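Shut the gas and air levers under the valve guard

ROBOT

A 6-joint arm with a two-finger parallel gripper is mounted at the origin on the work surface. World frame = base frame: x ahead of the robot, y to its left, z up, the work surface at z = 0. Lengths are in mm, angles in rad, forces in N, time in s.
With the tool pointing down it reaches from about 350 to 850 mm from the base axis. Payload 8.1 kg.
Tool frame: the origin (TCP) lies midway between the tips of the shut fingers; the grasp point (between the pads) lies 19 mm behind it; z points along the fingers, y is the direction in which the jaws open and shut (so a half turn about z gives the same grasp; the last joint's range is limited). The gripper opens to 85 mm and grips with 20 to 120 N. Pads are 22 mm wide; open, the fingers measure 114 mm over their backs; the gripper's body (76 mm by 85 mm) begins 54 mm behind the grasp point. The pads swing forward as they close: fully open they stand 13 mm farther back than shut.
Start: joints at [-1.362, 0.13, 1.488, -0, 1.523, -0.085], TCP at [173.775, -574.288, 196.292] pointing down, gripper open.
Joint ranges: [-2.96, 2.96], [-0.89, 2.26], [0.02, 2.5], [-1.34, 4.48], [0, 2.73], [-2.66, 2.66]. Speed limits (rad/s): [2.39, 2.39, 2.79, 3.14, 3.14, 3.14].

INTERFACE

Orientations are given as a unit quaternion [x, y, z, w].
In Python, from cell import r gives the robot as it stands. The module is installed in compiled form; this text tells all that it offers. Calls block until the motion is done:
- r.move_to(position, orientation): joint-space move of the TCP to a pose.
- r.move_linear(position, rot=None, max_speed=150): straight line of the TCP; rot=None keeps the orientation; max_speed is the mean speed in mm/s.
- r.move_j(angles): joint-space move.
- r.set_gripper(opening, f_grip=None): opening from 0.0 (shut) to 1.0 (fully open); f_grip is the grip in N (None keeps the last); returns when the fingers have stopped.
- r.dwell(seconds).
- r.inverse_kinematics(position, orientation): joint angles nearest the present ones, or None.
- r.snapshot(name): name is "scene" or "top" or "wrist"; returns a dict with "color" (480x640x3 uint8, blue, green, red), "range_z" (480x640 float32, mm along the optical axis (not along the pixel's ray), 0 where there is no reading), "K" (3x3 intrinsics, pixels), "extrinsics" (4x4, takes a point from camera to world coordinates); the wrist camera has in their place "tool_from_camera" (4x4, takes a point from camera to tool coordinates, whose origin is the TCP and whose axes are the flange's). Camera axes: x right, y up, looking along -z (the intrinsics and any distortion apply to the point x, -y, -z); pixel columns grow to the right and rows downward; lengths in mm; the calibration is good to about 2 mm. A picture is of the moment at which its call begins: read the wrist's pose just before it.
A pose or a line that the arm cannot do raises r.IKError and nothing moves.
- r.finish_job(): hands the job in, once; it reports no verdict.
Readings, each from a call of its own:
- r.get_clock(): time.
- r.get_q(): joint angles.
- r.get_joint_velocities(): joint speeds.
- r.get_effort(): joint torques, N m.
- r.get_ee_pos(): TCP position.
- r.get_tcp_rot(): TCP orientation.
- r.get_ft_force(): force on the tool from outside, world axes, zero at the start.
- r.get_ft_torque(): the same for the moment, N m.
- r.get_grip_width(): opening from 0.0 (shut) to 1.0 (fully open).
Only numpy, scipy, OpenCV 4.12 (cv2) and the standard library are available. Lean on these libraries where they do the work, as an engineer would, in place of code of your own. Each camera call takes 0.05 s, during which the arm holds its last target. There are 200 camera calls.

TASK

The gas (yellow lever) and the compressed air (blue lever) at this school-lab bench have only been turned down. Reach in through the windows of the valve guard and press both levers down until they lie level, fully shut, without touching the guard. The water stays on: leave the green lever and everything standing on the bench as it is, lifting nothing.

Things in the scene. Friction and masses are not known exactly. Their poses are not given: they have to be found in the camera images.
- guard: White sheet-metal valve guard screwed to the bench, 170 mm (its x) by 350 mm (its y), walls all round, origin on the bench under the centre of its middle window. Its flat top has three hand windows in a row along its y. Their black rubber edging is the guard's highest part, 130 mm above the bench. Guard x points away from the robot (yaw within 15 degrees).
- window_a (a point): Centre of the left-hand (guard +y) window, level with the top of its edging, 130 mm above the bench. Clear opening 110 mm (guard x) by 84 mm (guard y); windows are 110 mm apart centre to centre, with 26 mm bars between them.
- window_b (a point): Centre of the middle window, level with the top of its edging, 130 mm above the bench. Clear opening 110 mm (guard x) by 84 mm (guard y); windows are 110 mm apart centre to centre, with 26 mm bars between them.
- window_c (a point): Centre of the right-hand (guard -y) window, level with the top of its edging, 130 mm above the bench. Clear opening 110 mm (guard x) by 84 mm (guard y); windows are 110 mm apart centre to centre, with 26 mm bars between them.
- gas_lever (a joint): The yellow fuel gas valve lever under one of the windows (which one varies). 0 = upright, fully open; 1.571 = level, pointing along guard -x to the robot, fully shut on its stop. Starts part open, 33 to 45 degrees above level, and stays where it is left: friction hinge 0.22 N m, no spring, so about 6 N to press it down 38 mm from the pivot.
- gas_grip (a point): Middle of the yellow sleeve of that lever, on its centre line, 46 mm from the pivot; moves with the lever. The sleeve is 44 mm long (24 to 68 mm from the pivot), 20 mm wide, 8 mm thick.
- gas_pivot (a point): Fixed hinge axis (along guard y) of the yellow lever, in the lever's mid plane: 87 mm above the bench, 33 mm from the window's centre towards guard +x. When shut, the sleeve's top lies 91 mm above the bench, 39 mm below the guard's top. Brass valve and pipe: within 20 mm of this axis in guard x or farther to +x, below 123 mm.
- air_lever (a joint): The blue compressed air valve lever under one of the windows (which one varies). 0 = upright, fully open; 1.571 = level, pointing along guard -x to the robot, fully shut on its stop. Starts part open, 33 to 45 degrees above level, and stays where it is left: friction hinge 0.22 N m, no spring, so about 6 N to press it down 38 mm from the pivot.
- air_grip (a point): Middle of the blue sleeve of that lever, on its centre line, 46 mm from the pivot; moves with the lever. The sleeve is 44 mm long (24 to 68 mm from the pivot), 20 mm wide, 8 mm thick.
- air_pivot (a point): Fixed hinge axis (along guard y) of the blue lever, in the lever's mid plane: 87 mm above the bench, 33 mm from the window's centre towards guard +x. When shut, the sleeve's top lies 91 mm above the bench, 39 mm below the guard's top. Brass valve and pipe: within 20 mm of this axis in guard x or farther to +x, below 123 mm.
- water_lever (a joint): The green cooling water valve lever under one of the windows (which one varies). 0 = upright, fully open; 1.571 = level, pointing along guard -x to the robot, fully shut on its stop. Starts part open, 33 to 45 degrees above level, and stays where it is left: friction hinge 0.22 N m, no spring, so about 6 N to press it down 38 mm from the pivot.
- water_grip (a point): Middle of the green sleeve of that lever, on its centre line, 46 mm from the pivot; moves with the lever. The sleeve is 44 mm long (24 to 68 mm from the pivot), 20 mm wide, 8 mm thick.
- water_pivot (a point): Fixed hinge axis (along guard y) of the green lever, in the lever's mid plane: 87 mm above the bench, 33 mm from the window's centre towards guard +x. When shut, the sleeve's top lies 91 mm above the bench, 39 mm below the guard's top. Brass valve and pipe: within 20 mm of this axis in guard x or farther to +x, below 123 mm.
- reagent: White plastic reagent bottle with black screw cap, 72 mm across, 148 mm tall, loose bystander; origin at the centre of its underside. To be left standing where it is.
- flask: Clear glass conical flask, 82 mm across the base, 133 mm tall, loose bystander; origin at the centre of its underside. To be left standing where it is.
- dropper: Dark blue glass dropper bottle with red rubber bulb, 48 mm across, 110 mm tall, loose bystander; origin at the centre of its underside. To be left standing where it is.
- jar: Small clear glass jar with glass stopper, 54 mm across, 84 mm tall, loose bystander; origin at the centre of its underside. To be left standing where it is.
- weights: Black lidded box for balance weights, 72 x 112 mm, 54 mm tall, loose bystander; origin at the centre of its underside. To be left standing where it is.
- beaker: Clear glass beaker, 68 mm across, 85 mm tall, loose bystander; origin at the centre of its underside. To be left standing where it is.
- cylinder: Slim clear measuring cylinder, foot 70 mm across, 228 mm tall, loose bystander; origin at the centre of its underside. To be left standing where it is.
Mind the look-alikes: they are no part of the job. Leave any purple or turquoise look-alike of the part that bears air_lever alone.

How it is judged:
By the outcome, as a careful person would: the job done as asked, in the order asked, and still so for the second after the job is handed in, with the robot touching nothing.
It also fails if it takes over 42 s, if anything falls off the work surface, if the arm or the gripper's body presses on something with over 40 N, if the wrist force passes 120 N, or if a joint passes its speed limit or range.

## Working session

There is one attempt and no reset: what is moved stays moved. The work goes in short steps, each a Python script; the robot and the scene stay as the last script left them, time stands still between calls to the robot, and variables do not carry over. Pictures are saved under pics/ and viewed, about 8 in all and at most 12, crops included, and the job is handed in when it is done.

```bash
mkdir -p pics; python3 - <<'E'
from cell import r
import cv2,numpy as np
for n in("scene","top"):
    s=r.snapshot(n); cv2.imwrite(f"pics/{n}0.png",s["color"]); np.savez(f"{n}0.npz",**s)
    print(n,s["K"].tolist(),np.round(s["extrinsics"],3).tolist(),[k for k in s])
print(r.get_clock(),r.get_tcp_rot(),r.get_ft_force())
E
```

```text
scene [[625.147204497987, 0.0, 317.2298853026649], [0.0, 625.147204497987, 234.59599743411522], [0.0, 0.0, 1.0]] [[0.601, -0.664, 0.445, 1167.399], [0.799, 0.498, -0.336, -572.666], [0.001, 0.558, 0.83, 1457.838], [0.0, 0.0, 0.0, 1.0]] ['color', 'range_z', 'K', 'extrinsics']
top [[585.6445918415787, 0.0, 328.552179222486], [0.0, 585.6445918415787, 230.8992709242217], [0.0, 0.0, 1.0]] [[-0.035, 0.978, -0.205, 143.511], [-0.999, -0.033, 0.013, -17.757], [0.006, 0.206, 0.979, 1636.315], [0.0, 0.0, 0.0, 1.0]] ['color', 'range_z', 'K', 'extrinsics']
0.1 [ 9.89231320e-01  1.46358283e-01 -4.07012952e-05 -8.04245294e-04] [-0.57988562  0.05061883 -0.14119514]
```

View pics/scene0.png

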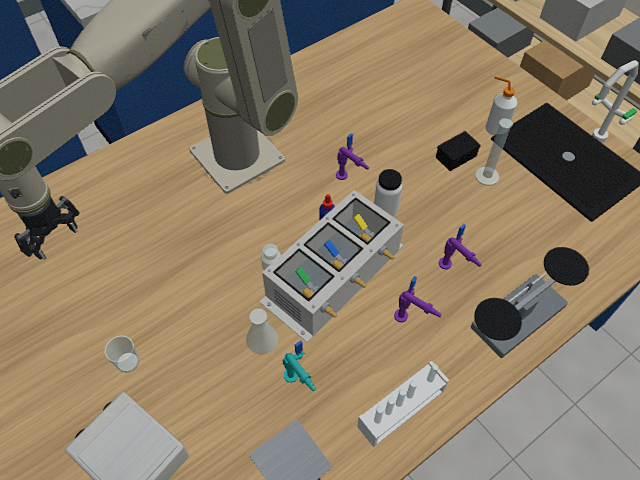

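View pics/top0.png

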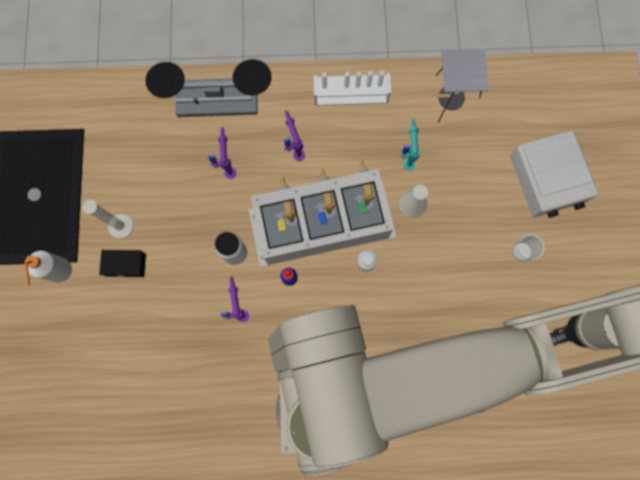

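The row under the guard, left to right in the top view, is yellow (282,225) under window_a, blue (322,217) under window_b and green (363,207) under window_c. The purple taps at (230,170), (298,155) and (240,315), and the turquoise one at (410,160), are free-standing look-alikes outside the guard, so I'll leave them alone. Next I'll locate the guard.

```bash
cat > h.py <<'E'
import numpy as np,cv2
def cloud(s,T):
    z=s["range_z"].astype(float);K=s["K"];v,u=np.mgrid[:480,:640]
    p=np.stack([(u-K[0,2])/K[0,0]*z,-(v-K[1,2])/K[1,1]*z,-z],-1)
    return p@T[:3,:3].T+T[:3,3]
def guard(P,z,c0=None,rad=230,lo=122,hi=136):
    m=(z>0)&(P[...,2]>lo)&(P[...,2]<hi)
    if c0 is not None: m&=np.hypot(P[...,0]-c0[0],P[...,1]-c0[1])<rad
    n,l,st,_=cv2.connectedComponentsWithStats(m.astype(np.uint8))
    i=1+st[1:,4].argmax(); q=P[l==i]
    (c,(w,h),a)=cv2.minAreaRect(q[:,:2].astype(np.float32))
    if w>h: a-=90   # make long side along y
    a=(a+45)%90-45
    return c,sorted((w,h)),a,np.median(q[:,2]),st[i]
def sleeves(s,P):
    H=cv2.cvtColor(s["color"],cv2.COLOR_BGR2HSV)
    o={}
    for n,h0,h1 in(("gas",22,34),("air",100,118),("water",50,75)):
        m=(H[...,0]>=h0)&(H[...,0]<=h1)&(H[...,1]>130)&(H[...,2]>80)&(P[...,2]>75)&(P[...,2]<150)
        k,l,st,_=cv2.connectedComponentsWithStats(m.astype(np.uint8))
        if k>1:
            i=1+st[1:,4].argmax();q=P[l==i];o[n]=(np.median(q,0).round(1),q.min(0).round(),q.max(0).round(),st[i][4])
    return o
E
python3 - <<'E'
from h import *
for n in("scene","top"):
    s=dict(np.load(n+"0.npz"));P=cloud(s,s["extrinsics"])
    g=(400,0) 
    print(n,guard(P,s["range_z"],(480,0)));print(sleeves(s,P))
E
```

```text
scene ((514.8142700195312, -20.304229736328125), [182.8634033203125, 354.62384033203125], 10.775099754333496, np.float64(126.39213013054518), array([ 263,  190,  141,  125, 4063], dtype=int32))
{'gas': (array([484.1,  84.4, 119.3]), array([464.,  74., 100.]), array([502.,  98., 138.]), np.int32(106)), 'air': (array([500.3, -24.6, 114.3]), array([480., -36., 101.]), array([521., -13., 128.]), np.int32(117)), 'water': (array([ 525.3, -131.6,  120.7]), array([ 507., -141.,  101.]), array([ 542., -119.,  140.]), np.int32(118))}
top ((517.2658081054688, -20.053573608398438), [185.10516357421875, 351.6507568359375], 11.06385326385498, np.float64(128.14622994825868), array([ 251,  167,  143,   91, 4405], dtype=int32))
{'gas': (array([480.9,  84.6, 125.6]), array([467.,  76., 109.]), array([497.,  95., 138.]), np.int32(55)), 'air': (array([497.4, -22.4, 120.2]), array([482., -33., 101.]), array([517., -12., 134.]), np.int32(74)), 'water': (array([ 521. , -129.3,  126.3]), array([ 508., -137.,  107.]), array([ 538., -122.,  141.]), np.int32(44))}
```

```bash
cat >> h.py <<'E'
from scipy.spatial.transform import Rotation as R
def quat(deg): t=np.radians(deg)/2; return [np.cos(t),np.sin(t),0,0]
def Twrist(r,s,pos,rot):
    T=np.eye(4);T[:3,:3]=R.from_quat(rot).as_matrix();T[:3,3]=pos;return T@s["tool_from_camera"]
E
python3 - <<'E'
from cell import r
from h import *
p=r.get_ee_pos();r.move_linear([p[0],p[1],350],max_speed=250)
r.set_gripper(0.0)
r.move_to([480,-10,400],quat(11))
pos,rot=r.get_ee_pos(),r.get_tcp_rot()
s=r.snapshot("wrist");cv2.imwrite("pics/w1.png",s["color"]);np.savez("w1.npz",pos=pos,rot=rot,**s)
print(np.round(s["tool_from_camera"],2).tolist(),pos,rot,r.get_clock(),r.get_q(),r.get_grip_width())
P=cloud(s,Twrist(r,s,pos,rot))
print(guard(P,s["range_z"]));print(sleeves(s,P))
E
```

```text
[[0.0, 0.97, 0.26, 64.36], [1.0, 0.0, -0.0, 0.1], [-0.0, 0.26, -0.97, -177.42], [0.0, 0.0, 0.0, 1.0]] [480.04093312 -10.67278817 399.81569107] [ 9.95441585e-01  9.53730566e-02 -1.65806957e-04  5.42892007e-05] 3.975 [-1.29049950e-01 -1.81174428e-01  1.42678959e+00 -1.66100904e-04
  1.89635388e+00  1.25084561e+00] -0.001511447482527278
((513.5633544921875, -19.6070556640625), [181.2115020751953, 351.125244140625], 10.72832202911377, np.float64(127.01200525610733), array([  168,    80,   321,   162, 25890], dtype=int32))
{'gas': (array([481. ,  86.1, 122. ]), array([463.,  75., 105.]), array([499.,  98., 135.]), np.int32(510)), 'air': (array([497.9, -22.1, 116.9]), array([479., -33., 103.]), array([517., -10., 128.]), np.int32(524)), 'water': (array([ 521.6, -128.1,  121.6]), array([ 504., -140.,  106.]), array([ 539., -117.,  134.]), np.int32(486))}
```

View pics/w1.png

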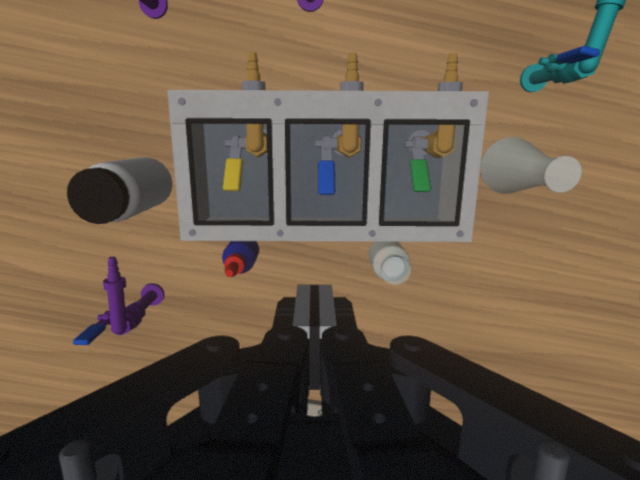

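The close view confirms it: yellow sleeve (232,175) is in the left window, blue (326,178) in the middle and green (420,175) on the right. Next I'll fix the window centres from the black edging, and check the shut gripper's width profile against the guard and the reagent bottle.

```bash
python3 - <<'E'
from h import *
d=dict(np.load("w1.npz"));P=cloud(d,Twrist(None,d,d["pos"],d["rot"]))
g=cv2.cvtColor(d["color"],cv2.COLOR_BGR2GRAY)
m=(g<50)&(P[...,2]>118)&(P[...,2]<137)
n,l,st,_=cv2.connectedComponentsWithStats(m.astype(np.uint8))
for i in range(1,n):
    if st[i][4]>300:
        q=P[l==i];c,wh,a=cv2.minAreaRect(q[:,:2].astype(np.float32));print(st[i],np.round(c,1),np.round(wh,1),round(a,1),np.median(q[:,2]))
# gripper profile in tool frame
C=cloud(d,d["tool_from_camera"]);v=(d["range_z"]>0)&(C[...,2]<5)&(np.abs(C[...,1])<120)
for z in range(-100,6,8):
    k=v&(C[...,2]>=z)&(C[...,2]<z+8)
    if k.sum()>5:q=C[k];print(z,k.sum(),"y",np.percentile(q[:,1],[0.5,99.5]).round(),"x",np.percentile(q[:,0],[.5,99.5]).round())
m=(P[...,2]>138)&(P[...,2]<156)&(d["range_z"]>0)&(g<60)
q=P[m];print("reagent cap",q[:,:2].min(0),q[:,:2].max(0),np.median(q,0))
E
```

```text
[ 186  119   87  106 1499] [482.8  86.7] [119.2  94.1] 11.0 129.3085401584334
[ 286  119   84  106 1327] [503.5 -20.8] [119.3  93.3] 10.7 129.39349341267126
[ 380  120   89  106 1298] [ 523.4 -128.7] [119.2  93.7] 10.9 129.3967180331996
-100 5961 y [-43.  43.] x [-10.  15.]
-92 7374 y [-37.  37.] x [-10.  12.]
-84 2870 y [-31.  31.] x [-11.  12.]
-76 1175 y [-12.  12.] x [-13.  11.]
-68 715 y [-13.  14.] x [ 5. 10.]
-60 761 y [-13.  14.] x [ 5. 10.]
-52 671 y [-13.  14.] x [ 5. 10.]
-44 270 y [-12.  12.] x [ 5. 10.]
reagent cap [ 248.94438258 -261.48197996] [676.59107796 259.77228691] [433.31180589 225.15906383 147.604692  ]
```

```bash
python3 - <<'E'
from h import *
d=dict(np.load("w1.npz"));K=d["K"];Ti=np.linalg.inv(d["tool_from_camera"])
print(K.tolist())
for z in(0,-20,-40,-60):
  for x in (-11,11):
    p=(Ti@[x,0,z,1])[:3];print(z,x,K[0,0]*p[0]/-p[2]+K[0,2],-K[1,1]*p[1]/-p[2]+K[1,2],-p[2])
for v in range(270,440,10):print(v,d["range_z"][v,[300,308,325,330]].round(1),cloud(d,d["tool_from_camera"])[v,308].round(1))
E
```

```text
[[388.15078848428476, 0.0, 314.12197440956515], [0.0, 388.15078848428476, 239.7515489573002], [0.0, 0.0, 1.0]]
0 -11 313.85400420742474 293.1845849075305 190.964397099842
0 11 313.84621798624397 250.34666015992144 185.2052956998306
-20 -11 313.83257227721776 311.03116279942213 171.66183156539068
-20 11 313.82313615730664 263.82862272959267 165.9027301653793
-40 -11 313.8057098766742 333.39974645175073 152.35926603093938
-40 11 313.79397604712267 280.8608741640719 146.600164630928
-60 -11 313.7710536071263 362.2583610495457 133.05670049648808
-60 11 313.7559726446565 303.0584413915712 127.29759909647669
270 [612.6 611.7 610.5 613. ] [-141.8   -9.4  400.5]
280 [616.2 617.7 615.2 613.1] [-159.2   -9.5  402. ]
290 [143.1 142.8 142.7 142.3] [  9.1  -2.1 -44.5]
300 [133.9 132.7 133.1 134.5] [  9.8  -2.  -54.8]
310 [126.4 126.6 126.5 126.5] [  9.1  -1.9 -61.2]
320 [120.1 119.3 120.2 118.4] [  9.3  -1.8 -68.7]
330 [111.8 117.2 111.1 110.9] [  7.4  -1.7 -71.5]
340 [107.1 115.8 105.4 105.7] [  5.2  -1.7 -73.5]
350 [101.9 111.2 102.  102.1] [  4.8  -1.6 -78.4]
360 [ 96.3 108.6 101.5  96.6] [  3.5  -1.6 -81.4]
370 [ 93.  109.5 107.3  90.8] [  0.2  -1.6 -81.3]
380 [ 93.  111.3 109.1  90.8] [ -3.6  -1.6 -80.5]
390 [108.2 111.4 109.3  91.8] [ -6.4  -1.6 -81.2]
400 [107.7 669.4 109.1  91.7] [-377.6  -10.3  396.3]
410 [107.1 665.5 107.2  92.5] [-391.6  -10.3  388.5]
420 [79.3 79.  78.7 80.2] [   8.2   -1.1 -110.8]
430 [75.  75.4 76.1 74.9] [   8.9   -1.1 -114.3]
```

The wrist depth puts the finger tips about 40 mm behind the nominal TCP, which doesn't match the spec. I'll check that with the scene camera before reaching in.

```bash
python3 - <<'E'
from cell import r
from h import *
pos,rot=r.get_ee_pos(),r.get_tcp_rot()
for n in("scene","top"):
    s=r.snapshot(n);P=cloud(s,s["extrinsics"])
    Rm=R.from_quat(rot).as_matrix();C=(P-pos)@Rm
    v=(s["range_z"]>0)&(np.abs(C[...,0])<50)&(np.abs(C[...,1])<100)&(C[...,2]>-140)&(C[...,2]<60)
    print(n,pos,v.sum())
    for z in range(-140,60,10):
        k=v&(C[...,2]>=z)&(C[...,2]<z+10)
        if k.sum()>3:q=C[k];print(z,k.sum(),q[:,0].min().round(),q[:,0].max().round(),q[:,1].min().round(),q[:,1].max().round())
    if n=="scene":
        Ti=np.linalg.inv(s["extrinsics"]);p=(Ti@[*pos,1])[:3];K=s["K"];u=K[0,0]*p[0]/-p[2]+K[0,2];w=-K[1,1]*p[1]/-p[2]+K[1,2];print("tcp px",u,w)
        im=s["color"].copy();cv2.circle(im,(int(u),int(w)),2,(0,0,255),-1)
        u0,w0=max(int(u)-90,0),max(int(w)-90,0);cv2.imwrite("pics/s1.png",cv2.resize(im[w0:w0+150,u0:u0+180],None,fx=4,fy=4))
E
```

```text
scene [480.03214893 -10.72845205 399.78765084] 781
-140 114 -8.0 20.0 -51.0 63.0
-130 169 -12.0 19.0 -60.0 64.0
-120 107 -13.0 19.0 -56.0 61.0
-110 95 -1.0 18.0 -55.0 51.0
-100 74 -14.0 15.0 -43.0 43.0
-90 90 -13.0 14.0 -37.0 35.0
-80 28 6.0 14.0 -27.0 25.0
-70 31 2.0 13.0 -7.0 16.0
-60 35 -6.0 12.0 -6.0 18.0
-50 32 -5.0 11.0 -4.0 16.0
-40 6 4.0 11.0 -4.0 8.0
tcp px 332.9347394375571 168.25615096916894
top [480.03214893 -10.72845205 399.78765084] 326
-140 50 -10.0 10.0 -57.0 48.0
-130 96 -12.0 16.0 -60.0 50.0
-120 36 -12.0 12.0 -52.0 49.0
-110 43 -15.0 -1.0 -47.0 43.0
-100 28 -11.0 -0.0 -41.0 40.0
-90 30 -13.0 4.0 -31.0 38.0
-80 8 -12.0 -6.0 -18.0 15.0
-70 10 -10.0 -7.0 -12.0 6.0
-60 8 -10.0 -6.0 -5.0 13.0
-50 16 -11.0 -4.0 -12.0 14.0
```

View pics/s1.png

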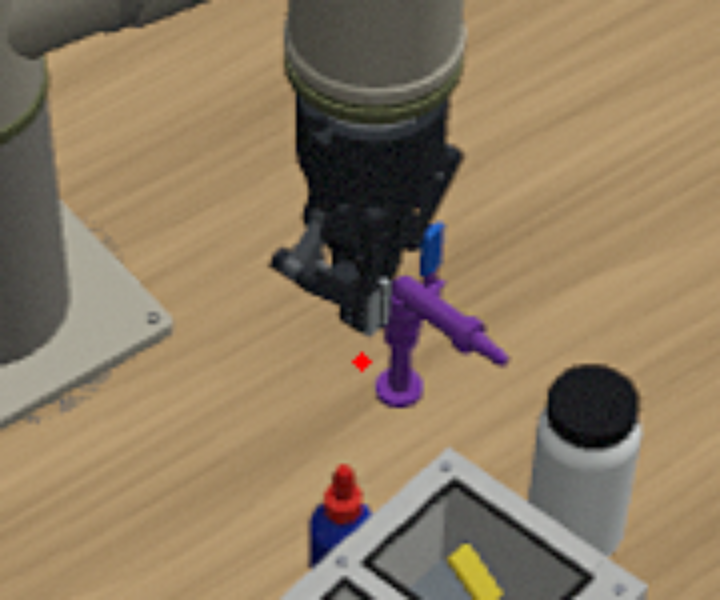

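All three cameras agree that the real finger tips are about 40 mm short of the reported TCP, which is why the red TCP mark hangs below them. "Tip at 91 mm" therefore means TCP z≈51. I'll descend in force-guarded steps, gas first.

```bash
cat >> h.py <<'E'
YAW=10.9
def press(r,win,gx=-14,zmin=46):
    t=np.radians(YAW);x,y=np.array(win)+gx*np.array([np.cos(t),np.sin(t)])
    r.move_to([x,y,200],quat(YAW)); r.move_linear([x,y,115],max_speed=120)
    r.dwell(.1);f0=np.array(r.get_ft_force());z=115
    print("at",np.round(r.get_ee_pos(),1),"clock",r.get_clock())
    while z>zmin:
        z-=5 if z>58 else 1
        r.move_linear([x,y,z],max_speed=60); f=np.array(r.get_ft_force())-f0
        print(z,round(r.get_ee_pos()[2],1),f.round(1))
        if np.linalg.norm(f)>(22 if z<58 else 30) or np.hypot(f[0],f[1])>12: break
    return x,y
E
python3 - <<'E'
from cell import r
from h import *
x,y=press(r,(482.8,86.7))
r.move_linear([x,y,200],max_speed=150)
pos,rot=r.get_ee_pos(),r.get_tcp_rot();s=r.snapshot("wrist");cv2.imwrite("pics/w2.png",s["color"])
print(sleeves(s,cloud(s,Twrist(r,s,pos,rot))),r.get_clock())
E
```

```text
at [470.   84.1 116.3] clock 5.925
110 109.8 [0.1 0.6 0.3]
105 104.5 [0.5 0.1 0.9]
100 99.7 [0.1 0.6 0.1]
95 95.0 [-2.4 -1.1  3.5]
90 89.9 [-1.7  0.3  1.7]
85 84.8 [-0.9  0.6 -0.1]
80 79.7 [0.6 1.6 0.4]
75 74.6 [ 1.1  1.8 -0.5]
70 69.6 [-1.   0.6 -0.2]
65 64.6 [-0.5  0.7  0.2]
60 59.6 [-0.7  1.7 -0.4]
55 55.7 [-3.4 -0.1 10.5]
54 55.5 [-6.4  0.2 17.1]
53 55.3 [-12.2   0.   24.8]
{'gas': (array([471.3,  85. ,  90.5]), array([448.,  72.,  87.]), array([493.,  98.,  93.]), np.int32(1397)), 'air': (array([497.9, -20.3, 116.3]), array([478., -33., 101.]), array([518.,  -9., 127.]), np.int32(1735)), 'water': (array([ 525.1, -122.2,  116.8]), array([ 503., -131.,  104.]), array([ 539., -116.,  133.]), np.int32(997))} 10.6083
```

View pics/w2.png

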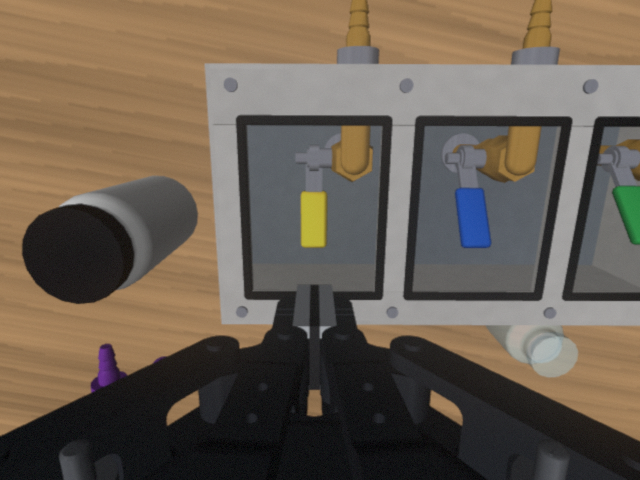

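The yellow sleeve at (313,220) now lies flat, with its top at z≈90.5 mm against 91 when shut, and a firm stop was felt. Next is air, then a slope check on all three sleeves.

```bash
python3 - <<'E'
from cell import r
from h import *
x,y=press(r,(503.5,-20.8))
r.move_linear([x,y,200],max_speed=150)
r.move_linear([480,-10,320],max_speed=150)
r.dwell(.2)
pos,rot=r.get_ee_pos(),r.get_tcp_rot();s=r.snapshot("wrist");cv2.imwrite("pics/w3.png",s["color"])
P=cloud(s,Twrist(r,s,pos,rot));print(r.get_clock(),r.get_ft_force())
H=cv2.cvtColor(s["color"],cv2.COLOR_BGR2HSV);t=np.radians(YAW)
for n,h0,h1 in(("gas",22,34),("air",100,118),("water",50,75)):
    m=(H[...,0]>=h0)&(H[...,0]<=h1)&(H[...,1]>130)&(H[...,2]>80)&(P[...,2]>75)&(P[...,2]<150)
    k,l,st,_=cv2.connectedComponentsWithStats(m.astype(np.uint8));i=1+st[1:,4].argmax()
    m=cv2.erode((l==i).astype(np.uint8),np.ones((3,3)))>0;q=P[m];u=q[:,0]*np.cos(t)+q[:,1]*np.sin(t)
    print(n,np.median(q,0).round(1),"elev deg",-np.degrees(np.arctan(np.polyfit(u,q[:,2],1)[0])).round(1))
E
```

```text
at [490.7 -23.5 116.2] clock 12.0833
110 109.8 [-1.1 -0.7 -0.5]
105 104.4 [-0.3  0.3  0.5]
100 99.5 [ 0.6 -0.2 -0.4]
95 94.5 [-0.5  0.5  0.3]
90 89.8 [-0.6 -0.1  0.2]
85 84.7 [1.  0.8 1.4]
80 79.6 [-0.5  0.   0. ]
75 74.6 [-0.2 -0.1 -0.4]
70 69.6 [0.1 0.8 0.4]
65 64.6 [ 0.4 -0.6 -0.3]
60 59.6 [-0.9  0.5 -0.4]
55 55.8 [-3.6  1.2  9.1]
54 55.5 [-6.5  1.4 16.4]
53 55.3 [-10.8   1.2  24. ]
17.925 [-0.25646189 -0.20063382  0.48919208]
gas [471.1  84.   90.6] elev deg 0.0
air [490.2 -23.3  90.6] elev deg -0.5
water [ 521.3 -128.   121.5] elev deg 39.6
```

View pics/w3.png

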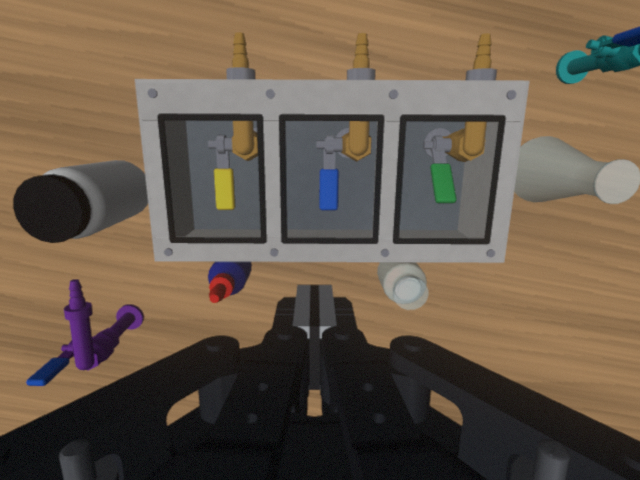

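Yellow (224,188) and blue (329,190) are both level. Green (443,183) is still up at about 40°, the neighbouring objects look unmoved, and the arm is clear, so I'm handing in.

```bash
python3 -c "
from cell import r
r.finish_job();print(r.get_clock())"
```

```text
the job is handed in; nothing more can be done
the job is handed in; nothing more can be done
```

Both levers are shut: I pressed the gas (yellow, left window) and then the air (blue, middle window) down onto their stops with the closed fingers, and handed the job in at about 18 s.

**Last checks:**
- **Gas and air:** both sleeve tops are at about 90.6 mm (91 mm expected when shut). The measured tilt is 0.0° for gas and −0.5° for air. The last readings at the stops were about 28 N and 26 N.
- **Water:** the green lever still stands at about 40°.
- **Guard and bench:** I felt no contact on the way down that would suggest touching the guard. The objects near the guard looked unmoved in the last wrist picture. I did not take a final overview picture of the rest of the bench.

**Disagreement with the spec:** all three cameras showed the shut finger tips about 40 mm short of the reported TCP. I allowed for that in the press heights. The stops came about 4 mm higher than that estimate predicted (TCP z 55 instead of 51), so the true offset is nearer 36 mm.

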